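# Clip the support rod away and hold the equipment case open

### The arm

A 7-joint arm with a two-finger parallel gripper is mounted at the origin on the work surface. World frame = base frame: x ahead of the robot, y to its left, z up, the work surface at z = 0. Lengths are in m, angles in rad, forces in N, time in s.
With the tool pointing down it reaches from about 0.4 to 0.85 m from the base axis. Payload 4.5 kg.
Tool frame: the origin (TCP) lies at the very end of the fingers, on their centre line; the grasp point (between the pads) lies 19 mm behind it; z points along the fingers, y is the line along which they close (so a half turn about z gives the same grasp; the last joint's range is limited). The gripper opens to 88 mm and grips with 3 to 60 N. Pads are 18 mm wide; open, the fingers measure 123 mm over their backs; the gripper's body (75 mm by 187 mm) begins 45 mm behind the grasp point.
Start: joints at [1.23, 0.689, -0.195, 1.565, 0.157, 0.902, -0.215], TCP at [0.229, -0.582, 0.239] pointing down, gripper open.
Joint ranges: [-3.01, 3.01], [-0.46, 2.08], [-1.47, 1.51], [0.13, 2.56], [-1, 4.14], [0.04, 2.09], [-2.66, 2.66]. Speed limits (rad/s): [2.57, 2.57, 3.14, 3.14, 3.14, 3.14, 3.14].

### API

Orientations are given as a unit quaternion [x, y, z, w].
In Python, from plant import r gives the robot as it stands. The module is installed in compiled form; this text tells all that it offers.
- The arm moves only by the tool step_arm, never from a script. Its argument "increments" is a list of rows, each a list of 2 entries, a list of its own where there are three numbers: the shift along the world's x, y, z in cm, then the turn, a rotation vector about the world's x, y, z in degrees. A call has exactly 10 rows; each row shifts and turns the commanded pose from where the row before left it; what a row does not reach is not made up. A row lasts 1/10 s, in which the tool goes at most 50 mm and 8.59 degrees, less where a joint would pass 70% of its speed; a pose out of reach is approached as far as the arm can. A call is refused whole if a number of a shift passes 5 or a number of a turn 8.59, either way. A call with a gripper value outside its range is refused whole. "fingers" is the opening, from 0 (shut) to 1 (fully open), set as the call begins (left out, the last holds). The fingers move at their own pace and stop on an object; "grip_force" is the grip in N (left out, the last holds). Time passes only in rows, so rows that do not move let the fingers close, or fill a call up. It gives the time, the measured TCP pose, the force, the opening and the grip force at its end, in the units of the state.
- r.get_state(): the state, without advancing time (a new reading comes with each control period).
- r.snapshot(name): name is "side" or "top"; returns (picture, depth): 480x640x3 uint8, red, green, blue; 480x640 float32, m along the optical axis (not along the pixel's ray), 0 where there is no reading.
- r.calibration(name): a dict with "fov_y" (degrees; the focal length in pixels is half the picture's height over the tangent of half this angle, whatever the lens; pixels are square), "cx", "cy" (the principal point, pixels), "R" (3x3) and "t" (3): a world point X has camera coordinates R X + t. Camera axes: x right, y down, z forward; pixel columns grow to the right and rows downward; lengths in m; the calibration is good to about 2 mm. A picture is of the moment at which its call begins. calibration takes no time and is no camera call.
- r.finish_job(): hands the job in; it is judged then, once.
The state is a dict: "clock": time; "q": joint angles; "qd": joint speeds; "joint_torque": joint torques, N m; "tool_pos": TCP position; "eef_rot": TCP orientation; "contact_force": force on the tool from outside, world axes, zero at the start; "moment": the same for the moment, N m; "opening": opening from 0.0 (shut) to 1.0 (fully open); "finger_force": force on a finger pad.
Only numpy, scipy, OpenCV 4.12 (cv2) and the standard library are available. Lean on these libraries where they do the work, as an engineer would, in place of code of your own. Each camera call takes 0.05 s, during which the arm holds its last target. There are 200 camera calls.

### The job

The short metal rod lying on the lid of the aluminium equipment case is in the way: push it down past the sprung jaws of the twin fork clip stand until it sits fully home in both forks with both jaws sprung back over it, and let go of it. Then lift the case lid, which has a bar handle on its front edge, and hold it 60 degrees open from shut (within 5 degrees) so that a colleague can reach in; finish while still holding it steady there with the gripper, because the lid falls shut if let go. Leave all other things on the table and in the case where they are.

Things in the scene. Friction and masses are not known exactly. Their poses are not given: they have to be found in the camera images.
- rod: The support rod: round aluminium bar, 16 mm diameter, 180 mm long, 0.08 to 0.17 kg, with a black square collar (26 x 26 mm, 12 mm long) at each end so it does not roll; 156 mm is bare between them. Starts loose on the shut case lid, its axis level and 13 mm above the lid's top. Origin: middle of the rod, on its axis. x: along the rod (both ends alike); other axes square to it.
- rack: Fork clip stand, fixed: aluminium base plate 150 x 70 x 12 mm with two black forks, each 14 mm thick, centred 55 mm either side of the middle along x (96 mm clear between, where fingers can go down). Origin: centre of the underside. x: along the rod's seat, z up. Each fork has an upright slot open at the top, a tall cheek (about 100 mm) on its -y side and a 79 mm hinge post on its +y side.
- rack_seat (a point): Where the middle of the rod's axis lies when seated: midway between the forks, 46 mm above the table; axes as the stand's. Seat slots are 20 mm wide with a flat floor 38 mm above the table; above the seat the slot is 27 mm wide, less the jaw. The rod goes straight down, level and parallel to x, its collars outside the forks.
- jaw_near (a joint): Sprung steel jaw of the fork at the stand's -x end: 20 mm long, hinged 74 mm above the table and 14 mm to +y of the seat's middle, sloping 30 degrees down across the slot. Rad: 0 = closed, grows as pushed down, stop 1.15. A rod pushed down swings it aside (3 to 5 N a jaw); once the rod is seated it is past the tip and the jaw springs back over it to 0. It cannot swing up.
- jaw_far (a joint): The same jaw on the fork at the stand's +x end. Value as for the other jaw.
- case: Aluminium equipment case, fixed to the table: 190 mm deep (x), 270 mm wide (y), body 75 mm high and lid 24 mm high, so the closed lid's flat top is 99 mm above the table. Origin: centre of its underside. Its front (with the lid's handle) faces -x, the hinge is along the far edge (+x); z up.
- lid (a joint): Angle of the case lid, rad: 0 = shut, grows as its front edge is lifted, stop at 1.75; 60 degrees is 1.047. The lid weighs 0.5 kg and falls shut by its own weight at any angle below about 80 degrees; the hinge is free.
- lid_hinge (a point): Middle of the lid's hinge line, on the case's far upper edge, 95 mm to +x of the case's middle, 75 mm above the table. Hinge axis is the case's y axis; it does not move with the lid.
- lid_handle (a point): Middle of the lid's bar handle: round black bar, 12 mm diameter, along the case's y, 110 mm free between two thin arms, 40 mm in front of the lid's front edge (34 mm clear behind it). Lid shut: 87 mm above the table, 230 mm in front of the hinge line and 12 mm above it; it moves on an arc about the hinge. Can be gripped from above, fingers before and behind it; it can turn in the grip.
- ratchet: Bystander: ratchet wrench with black handle, 210 mm long, lying on the robot's side, pointing away from it. Leave alone. Origin: underside, near the middle.
- clamp: Bystander: black L-shaped clamp bracket, 90 mm long, 40 mm high, with two steel studs, beyond the stand's +x end. Leave alone. Origin: underside.
- spigot: Bystander: small steel spigot standing upright, 28 mm wide, 42 mm high, off the stand's -x end. Leave alone. Origin: centre of underside.
- adapter: Bystander: dark steel ring, 60 mm across, 12 mm high, lying in front of the case. Leave alone. Origin: centre of underside.
- battery: Bystander: black battery block 55 x 70 x 40 mm, far side of the table. Leave alone. Origin: centre of underside.
- spare: Bystander: grey spare battery 60 x 45 x 30 mm inside the case. Leave alone. Origin: centre of underside.
- jar: Bystander: clear screw jar with black cap, 56 mm wide, 70 mm high, on the right. Leave alone. Origin: centre of underside.
- pack: Bystander: dark power pack 160 x 55 x 50 mm, on the left. Leave alone. Origin: centre of underside.
Not all that is in view belongs to the job. There is more than one size of the rod; the job needs the largest.

How it is judged:
On the way:
1. the rod sits in both forks with both jaws closed over it, let go, while the case lid is still shut (x of rod in the frame of rack_seat between -0.02 and 0.02 m and y of rod in the frame of rack_seat between -0.004 and 0.004 m and z of rod in the frame of rack_seat between -0.004 and 0.004 m and angle between the x axis of rod and the x axis of rack, either way round below 0.06 rad and value of joint each of jaw_near, jaw_far below 0.2 rad and contact force between the fingers and rod below 0.1 N and value of joint lid below 0.1 rad), for 0.2 s.
At the end, for the whole second after the job is handed in: Rod at rest in both forks (20 mm along, 4 mm across and in height, 0.06 rad), untouched by the fingers, both jaws within 0.2 rad of closed; lid at 55 to 65 degrees, still (0.05 rad/s), carried by the fingers (over 1 N), touching no loose thing (x of rod in the frame of rack_seat between -0.02 and 0.02 m and y of rod in the frame of rack_seat between -0.004 and 0.004 m and z of rod in the frame of rack_seat between -0.004 and 0.004 m and angle between the x axis of rod and the x axis of rack, either way round below 0.06 rad and value of joint each of jaw_near, jaw_far below 0.2 rad and contact force between each of the fingers, lid and rod below 0.1 N and value of joint lid between 0.959931 and 1.13446 rad and velocity of joint lid between -0.05 and 0.05 rad/s and contact force between the fingers and lid above 1 N and linear speed of rod below 0.02 m/s and contact force between lid and ratchet below 0.1 N and contact force between lid and clamp below 0.1 N and contact force between lid and spigot below 0.1 N and contact force between lid and adapter below 0.1 N and contact force between lid and battery below 0.1 N and contact force between lid and spare below 0.1 N and contact force between lid and jar below 0.1 N and contact force between lid and pack below 0.1 N); the arm keeps its last pose, push and grip.
It fails at once if a bystander is moved more than 25 mm (distance of any of ratchet, clamp, spigot, adapter, battery, spare, jar, pack from where it was at the start of the episode above 0.025 m).
It also fails if it takes over 64 s, if anything falls off the work surface, if the arm or the gripper's body presses on something with over 40 N, if the wrist force passes 120 N, or if a joint passes its speed limit or range.

## Working session

There is one attempt and no reset: what is moved stays moved. The work goes in short steps, Python scripts to look and compute and a tool call to move; the robot and the scene stay as the last step left them, time stands still between calls to the robot, and variables do not carry over. Pictures are saved under pics/ and viewed, at most 10 in all, crops included, and the job is handed in when it is done.

Besides the shell and the picture viewer there is one more tool, called after "Call:" as name(argument=value, ...), one argument or row to a line, values as JSON. step_arm: Moves the arm, as the interface text tells. Its arguments: {"type":"object","properties":{"increments":{"type":"array","items":{"type":"array"}},"fingers":{"type":"number"},"grip_force":{"type":"number"}},"required":["increments"]}

```bash
mkdir -p pics; python3 - <<'E'
from plant import r
import cv2,numpy as np
for n in("top","side"):
    p,d=r.snapshot(n); np.savez(f"pics/{n}0.npz",p=p,d=d); cv2.imwrite(f"pics/{n}0.png",p[:,:,::-1]); print(n,r.calibration(n))
print(r.get_state())
E
```

```text
top {'fov_y': 45.93590195976887, 'cx': 320.73004278668515, 'cy': 242.5152947253818, 'R': array([[ 0.02564178, -0.99936265,  0.02483533],
       [-0.99735915, -0.02726325, -0.06731603],
       [ 0.06795021, -0.02304364, -0.99742256]]), 't': array([-0.03058144,  0.58324841,  1.34577998])}
side {'fov_y': 52.929224206298, 'cx': 312.9378144509054, 'cy': 238.2430069257282, 'R': array([[-0.77703879, -0.6292684 , -0.01523138],
       [-0.32926698,  0.4269734 , -0.84218583],
       [ 0.53646433, -0.64939587, -0.5389722 ]]), 't': array([0.43642733, 0.26454363, 0.81139623])}
{'clock': 0.1, 'q': array([ 1.22979304,  0.68986645, -0.19454732,  1.56620368,  0.15731616,
        0.90247413, -0.21511344]), 'qd': array([ 0.00014662, -0.00331958,  0.00034712, -0.00344778, -0.00013475,
        0.00012131, -0.00159811]), 'joint_torque': array([-3.23367974e-03, -5.28495741e+01, -1.27162144e+00, -1.53835326e+01,
       -5.25339448e-02,  2.00890863e-03,  2.08298479e-05]), 'tool_pos': array([ 0.22858096, -0.58112282,  0.23802161]), 'eef_rot': array([ 9.82483011e-01,  1.86350547e-01, -1.97646643e-04, -7.53465175e-04]), 'contact_force': array([ 0.22019667, -0.45904912,  0.6552603 ]), 'moment': array([ 0.06239567, -0.00657403, -0.02692275]), 'finger_force': 0.0, 'opening': 0.9981613862453665}
```

View pics/top0.png

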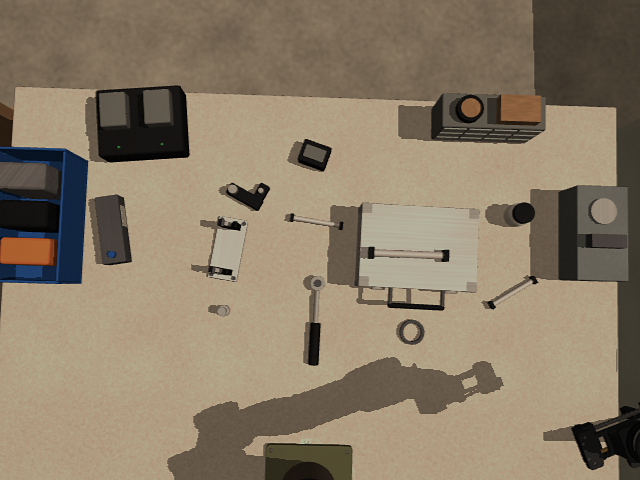

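View pics/side0.png

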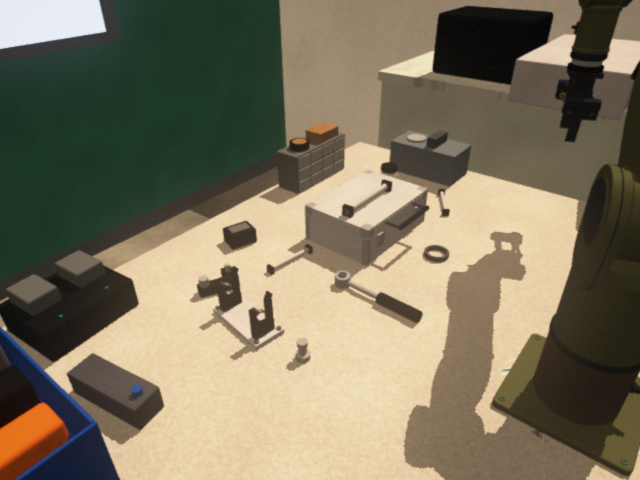

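The top view shows three rods, at px (408,254) on the lid, (314,221) and (511,292) on the table. The one on the lid fits the task, being the longest and lying on the case lid. The rack is at (227,248), the case at (418,247) and the handle at (416,300). I'll confirm with one enlarged crop and measure.

```bash
cat > h.py <<'E'
import numpy as np,cv2
from plant import r
def ray(n,u,v,z):
    c=r.calibration(n);f=240/np.tan(np.radians(c['fov_y']/2));R=c['R'];t=c['t']
    o=-R.T@t;d=R.T@np.array([(u-c['cx'])/f,(v-c['cy'])/f,1]);return o+d*(z-o[2])/d[2]
def proj(n,X):
    c=r.calibration(n);f=240/np.tan(np.radians(c['fov_y']/2));x=c['R']@np.array(X)+c['t']
    return x[:2]/x[2]*f+[c['cx'],c['cy']]
E
python3 - <<'E'
from h import *
p=np.load('pics/top0.npz')['p']
a=cv2.resize(p[195:315,350:490],None,fx=4,fy=4,interpolation=2)
b=cv2.resize(p[205:295,195:265],None,fx=480/90,fy=480/90,interpolation=2)[:, :240+130]
b=cv2.resize(b,(370,480)) 
o=np.hstack([a,cv2.resize(p[205:325,200:260],None,fx=4,fy=4,interpolation=2)]); print(o.shape)
cv2.imwrite('pics/c1.png',o[:,:,::-1])
E
```

```text
(480, 800, 3)
```

View pics/c1.png

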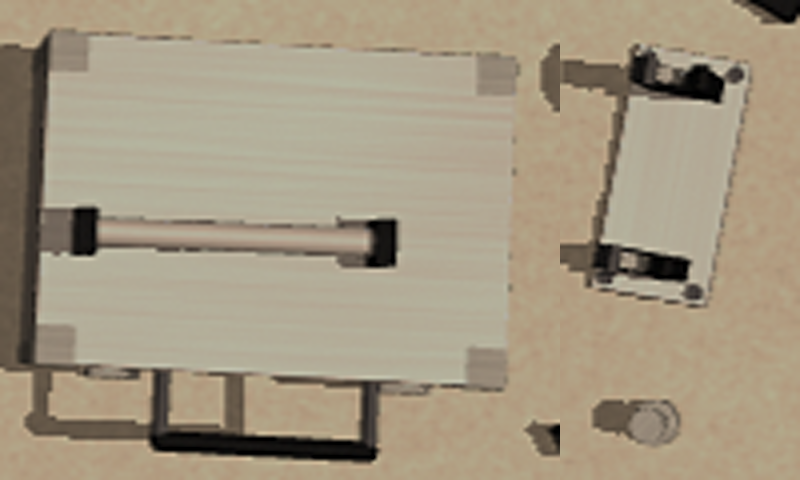

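The crop confirms it: the rod on the lid has its collars at px (371,253) and (445,256), and is 74 px long against about 57 px for the others. Next I'll measure rod, rack, case and handle using depth and masks.

```bash
cat >> h.py <<'E'
def cloud(n,d):
    c=r.calibration(n);f=240/np.tan(np.radians(c['fov_y']/2))
    v,u=np.mgrid[:480,:640];P=np.stack([(u-c['cx'])/f*d,(v-c['cy'])/f*d,d],-1)
    return (P-c['t'])@c['R']
E
python3 - <<'E'
from h import *
np.set_printoptions(precision=4,suppress=True,linewidth=160)
z=np.load('pics/top0.npz');p=z['p'];X=cloud('top',z['d'])
g=p.max(2).astype(int)
# rod collars
m=np.zeros((480,640),np.uint8);m[235:272,355:465]=(g[235:272,355:465]<70)
n,l,s,c=cv2.connectedComponentsWithStats(m)
for i in range(1,n):
    if s[i,4]>15: print('collar',s[i],c[i],ray('top',*c[i],.125))
# handle bar
m[:]=0;m[285:315,375:460]=(g[285:315,375:460]<75)
pts=np.argwhere(m)[:,::-1]; q=cv2.minAreaRect(pts[pts[:,1]>300].astype(np.float32)); print('bar',q,ray('top',*q[0],.09))
# lid top by depth
def rect(mask,zz):
    cs,_=cv2.findContours(mask.astype(np.uint8),0,2);k=max(cs,key=cv2.contourArea)
    W=np.array([ray('top',*a[0],zz)[:2] for a in k],np.float32);return cv2.minAreaRect(W)
Z=X[...,2]; lm=(Z>.085)&(Z<.14); lm[:, :345]=0;lm[:,485:]=0;lm[:195]=0;lm[293:]=0
lm=cv2.morphologyEx(lm.astype(np.uint8),cv2.MORPH_OPEN,np.ones((7,7)))
print('lid',np.median(Z[lm>0]),rect(lm,.099))
R=(slice(205,290),slice(195,260))
bm=np.zeros((480,640),bool);bm[R]=Z[R]>.007
print('table z',np.median(Z[R][Z[R]<.007]))
k=rect(bm,.012);print('rack raw',k)
hi=X[R][Z[R]>.03]; print(len(hi),hi[np.argsort(hi[:,0])][:, :].round(3)[::4])
E
```

```text
collar [356 235   5  37 112] [357.6607 253.0804] [ 0.5554 -0.0955  0.125 ]
collar [368 247   7  12  73] [370.5616 252.4247] [ 0.5576 -0.1243  0.125 ]
collar [441 250   8  12  78] [445.0256 255.5256] [ 0.5552 -0.2912  0.125 ]
bar ((415.0, 305.0), (8.0, 56.0), 90.0) [ 0.4422 -0.2321  0.09  ]
lid 0.09961146059683587 ((0.5742231011390686, -0.23614364862442017), (0.27080273628234863, 0.1905519813299179), 88.54569244384766)
table z 0.0002124584703309517
rack raw ((0.5634316205978394, 0.2104191780090332), (0.07313071936368942, 0.15116536617279053), 81.63150787353516)
334 [[0.491 0.016 1.382]
 [0.491 0.016 1.382]
 [0.491 0.016 1.382]
 [0.491 0.016 1.382]
 [0.491 0.016 1.382]
 [0.491 0.016 1.382]
 [0.491 0.016 1.382]
 [0.491 0.016 1.382]
 [0.501 0.209 0.087]
 [0.502 0.2   0.07 ]
 [0.504 0.209 0.086]
 [0.504 0.199 0.096]
 [0.504 0.219 0.04 ]
 [0.505 0.236 0.075]
 [0.506 0.223 0.07 ]
 [0.506 0.219 0.069]
 [0.506 0.217 0.066]
 [0.507 0.199 0.061]
 [0.508 0.24  0.08 ]
 [0.508 0.232 0.076]
 [0.508 0.227 0.065]
 [0.508 0.219 0.072]
 [0.508 0.217 0.068]
 [0.509 0.199 0.049]
 [0.51  0.233 0.081]
 [0.
[... 535 characters left out ...]
0.044]
 [0.613 0.187 0.094]
 [0.614 0.214 0.036]
 [0.614 0.182 0.041]
 [0.614 0.22  0.076]
 [0.615 0.213 0.074]
 [0.615 0.184 0.1  ]
 [0.615 0.225 0.04 ]
 [0.615 0.18  0.098]
 [0.616 0.188 0.093]
 [0.616 0.199 0.04 ]
 [0.616 0.182 0.066]
 [0.616 0.215 0.079]
 [0.617 0.208 0.076]
 [0.617 0.182 0.1  ]
 [0.618 0.205 0.067]
 [0.618 0.182 0.069]
 [0.618 0.219 0.08 ]
 [0.619 0.215 0.08 ]
 [0.619 0.211 0.074]
 [0.62  0.18  0.1  ]
 [0.62  0.185 0.094]
 [0.62  0.19  0.091]
 [0.621 0.217 0.081]
 [0.621 0.208 0.078]
 [0.622 0.184 0.101]
 [0.622 0.181 0.054]
 [0.622 0.205 0.068]
 [0.623 0.188 0.088]
 [0.623 0.21  0.078]
 [0.624 0.207 0.071]
 [0.626 0.215 0.078]
 [0.627 0.224 0.083]
 [0.628 0.217 0.079]]
```

```bash
python3 - <<'E'
from h import *
np.set_printoptions(precision=4,suppress=True,linewidth=160)
z=np.load('pics/top0.npz');p=z['p'];X=cloud('top',z['d']);Z=X[...,2]
P=[]
for v in range(228,274):   # right edge of the base plate: height step
    a=[u for u in range(215,262) if Z[v,u]>.006 and Z[v,u]<.05]
    P.append(ray('top',max(a)+.5,v,.012)[:2])
vx,vy,x0,y0=cv2.fitLine(np.array(P,np.float32),cv2.DIST_HUBER,0,.01,.01).ravel()
if vx<0: vx,vy=-vx,-vy
e=np.array([vx,vy]);nrm=np.array([-vy,vx]);print('yaw',np.degrees(np.arctan2(vy,vx)))
# ends along e, on all plate points
R=(slice(205,295),slice(195,262));q=X[R][(Z[R]>.008)&(Z[R]<.016)][:,:2]@e
print('ends',np.percentile(q,[0,1,99,100]),'edge pt',x0,y0)
mid=np.percentile(q,[.5,99.5]).mean(); P0=np.array([x0,y0]);c=P0+e*(mid-P0@e)+nrm*.035
print('rack centre',c)
F=X[R][(Z[R]>.03)&(Z[R]<.11)];L=np.c_[(F[:,:2]-c)@e,(F[:,:2]-c)@nrm,F[:,2]]
for s in(-1,1):
    k=L[L[:,0]*s>0];ch=k[k[:,2]>.096];po=k[(k[:,1]>0)&(abs(k[:,2]-.079)<.003)]
    print(s,'x',np.percentile(k[:,0],[3,50,97]),'cheek y',np.percentile(ch[:,1],[0,50,100]),'post y',np.percentile(po[:,1],[0,50,100]))
E
```

```text
yaw -10.781089
ends [0.3988 0.4412 0.5898 0.6326] edge pt 0.5682699 0.17005661
rack centre [0.5793 0.2036]
-1 x [-0.0777 -0.0706 -0.0638] cheek y [-0.0205 -0.0174 -0.0154] post y [0.0082 0.0175 0.0264]
1 x [0.0313 0.0373 0.0457] cheek y [-0.0167 -0.014  -0.0108] post y [0.0119 0.0216 0.0296]
```

Call:
step_arm(
  increments=[
    [[3.2, 3.7, 0], [0, 0, 6.7]],
    [[3.2, 3.7, 0], [0, 0, 6.7]],
    [[3.2, 3.7, 0], [0, 0, 6.7]],
    [[3.2, 3.7, 0], [0, 0, 6.7]],
    [[3.2, 3.7, 0], [0, 0, 6.7]],
    [[3.2, 3.7, 0], [0, 0, 6.7]],
    [[3.2, 3.7, 0], [0, 0, 6.7]],
    [[3.2, 3.7, 0], [0, 0, 6.7]],
    [[3.2, 3.7, 0], [0, 0, 6.7]],
    [[3.2, 3.7, 0], [0, 0, 6.7]],
  ],
  fingers=0.6,
  grip_force=60,
)

```text
clock: 1.1
tool_pos: [0.5496, -0.2101, 0.2385]
eef_rot: [0.715, 0.699, -0.0, -0.0]
contact_force: [-0.1, -0.9, 0.4]
opening: 0.601
finger_force: 0.0
```

```bash
cat >> h.py <<'E'
from scipy.spatial.transform import Rotation as Ro
def st():
    s=r.get_state();M=Ro.from_quat(s['eef_rot']).as_matrix()
    print('t',round(s['clock'],2),'tcp',s['tool_pos'].round(4),'yaw_y',np.degrees(np.arctan2(M[1,1],M[0,1])).round(2),'zax',M[:,2].round(3),'F',s['contact_force'].round(2),'open',round(s['opening'],3),'ff',round(s['finger_force'],1),'q',s['q'].round(2));return s
E
python3 - <<'E'
from h import *
np.set_printoptions(precision=4,suppress=True,linewidth=160)
st()
z=np.load('pics/top0.npz');p=z['p']
hsv=cv2.cvtColor(p,cv2.COLOR_RGB2HSV);S=hsv[...,1].astype(float)
P=[]
for v in range(229,272,2):
    row=cv2.GaussianBlur(S[v-1:v+2].mean(0).reshape(1,-1),(3,1),0).ravel();g=np.diff(row)
    u0=247-(v-222)*10.25/59.5; lo=int(u0)-4; k=lo+np.argmax(g[lo:lo+9]);w=np.clip(g[k-1:k+2],0,None)
    P.append(ray('top',(w*np.arange(k-1,k+2)).sum()/w.sum()+.5,v,.012)[:2])
P=np.array(P,np.float32);vx,vy,x0,y0=cv2.fitLine(P,cv2.DIST_HUBER,0,.001,.01).ravel();sg=np.sign(vx)
e=np.array([vx,vy])*sg;n=np.array([-e[1],e[0]]);print('yaw',np.degrees(np.arctan2(e[1],e[0])),'resid',((P-[x0,y0])@n).round(4))
print('pt on axis',np.array([x0,y0])+.035*n)
for uv in((218.75,216.25),(247,221.75),(236.75,281.25),(207.5,277)): print(ray('top',*uv,.012))
E
```

```text
t 1.1 tcp [ 0.5496 -0.2101  0.2385] yaw_y -1.26 zax [-0.001 -0.    -1.   ] F [-0.12 -0.9   0.39] open 0.601 ff 0.0 q [ 0.57  0.67 -0.49  1.67  0.38  0.9  -0.09]
yaw -8.908619 resid [-0.0006 -0.     -0.0001  0.0002  0.0005 -0.0002  0.0003  0.0002 -0.0006  0.0002 -0.0002  0.0002  0.0002 -0.0007  0.     -0.0001  0.0001  0.0003 -0.0004
  0.0001  0.     -0.0008]
pt on axis [0.5714 0.2082]
[0.6414 0.2334 0.012 ]
[0.63   0.1647 0.012 ]
[0.4855 0.1843 0.012 ]
[0.4939 0.2548 0.012 ]
```

Call:
step_arm(
  increments=[
    [[0.7, 0.2, -1], [0, 0, 0.5]],
    [[0, 0, -2], [0, 0, 0]],
    [[0, 0, -2], [0, 0, 0]],
    [[0, 0, -2], [0, 0, 0]],
    [[0, 0, -2], [0, 0, 0]],
    [[0, 0, -1.5], [0, 0, 0]],
    [[0, 0, -1.3], [0, 0, 0]],
    [[0, 0, -1], [0, 0, 0]],
    [[0, 0, -0.7], [0, 0, 0]],
    [[0, 0, 0], [0, 0, 0]],
  ],
)

```text
clock: 2.1
tool_pos: [0.5554, -0.2096, 0.103]
eef_rot: [0.713, 0.701, -0.0, -0.001]
contact_force: [-0.4, -0.0, 0.5]
opening: 0.605
finger_force: 0.0
```

Call:
step_arm(
  increments=[
    [[0, 0, 0], [0, 0, 0]],
    [[0, 0, 0], [0, 0, 0]],
    [[0, 0, 0], [0, 0, 0]],
    [[0, 0, 0], [0, 0, 0]],
    [[0, 0, 0], [0, 0, 0]],
    [[0, 0, 0], [0, 0, 0]],
    [[0, 0, 0], [0, 0, 0]],
    [[0, 0, 0], [0, 0, 0]],
    [[0, 0, 0], [0, 0, 0]],
    [[0, 0, 0], [0, 0, 0]],
  ],
  fingers=0,
  grip_force=60,
)

```text
clock: 3.1
tool_pos: [0.5562, -0.2097, 0.104]
eef_rot: [0.713, 0.701, 0.0, 0.0]
contact_force: [-0.0, -0.5, 4.3]
opening: 0.168
finger_force: 60.0
```

```bash
python3 -c "
from h import *
st()"
```

```text
t 3.1 tcp [ 0.5562 -0.2097  0.104 ] yaw_y -1.02 zax [ 0.001 -0.    -1.   ] F [-0.01 -0.46  4.25] open 0.168 ff 60.0 q [ 0.5   0.85 -0.39  1.76  0.51  0.63 -0.2 ]
```

Call:
step_arm(
  increments=[
    [[0, 0, 0.5], [0, 0, 0]],
    [[0, 0, 1], [0, 0, 0]],
    [[0, 0, 1.5], [0, 0, 0]],
    [[0, 0, 2], [0, 0, 0]],
    [[0, 0, 2], [0, 0, 0]],
    [[0, 0, 2], [0, 0, 0]],
    [[0, 0, 1.5], [0, 0, 0]],
    [[0, 0, 1], [0, 0, 0]],
    [[0, 0, 0.5], [0, 0, 0]],
    [[0, 0, 0], [0, 0, 0]],
  ],
)

```text
clock: 4.1
tool_pos: [0.5558, -0.2097, 0.2241]
eef_rot: [0.713, 0.701, 0.0, 0.0]
contact_force: [-0.2, 0.1, -1.3]
opening: 0.165
finger_force: 60.0
```

Call:
step_arm(
  increments=[
    [[0, 1, 0], [0, 0, 2]],
    [[0, 2, 0], [0, 0, 4]],
    [[0, 3, 0], [0, 0, 6]],
    [[0, 3, 0], [0, 0, 6]],
    [[0, 3, 0], [0, 0, 6]],
    [[0, 3, 0], [0, 0, 6]],
    [[0, 3, 0], [0, 0, 6]],
    [[0, 3, 0], [0, 0, 6]],
    [[0, 3, 0], [0, 0, 6]],
    [[0, 3, 0], [0, 0, 6]],
  ],
)

```text
clock: 5.1
tool_pos: [0.5546, 0.0637, 0.2234]
eef_rot: [0.313, 0.95, 0.0, -0.001]
contact_force: [0.0, 0.1, -2.4]
opening: 0.162
finger_force: 60.0
```

Call:
step_arm(
  increments=[
    [[0.7, 3, 0], [0, 0, 6]],
    [[0, 3, 0], [0, 0, 6]],
    [[0, 3, 0], [0, 0, 6]],
    [[0, 3, 0], [0, 0, 6]],
    [[0, 2, 0], [0, 0, 4]],
    [[0, 0.9, 0], [0, 0, 2.1]],
    [[0, 0, 0], [0, 0, 0]],
    [[0, 0, 0], [0, 0, 0]],
    [[0, 0, 0], [0, 0, 0]],
    [[0, 0, 0], [0, 0, 0]],
  ],
)

```text
clock: 6.1
tool_pos: [0.5631, 0.208, 0.2237]
eef_rot: [0.061, 0.998, -0.0, 0.0]
contact_force: [-0.9, -0.7, -1.4]
opening: 0.164
finger_force: 60.0
```

```bash
python3 -c "
from h import *
st()
for n in('top','side'):
    p,d=r.snapshot(n);np.savez(f'pics/{n}1.npz',p=p,d=d)
    if n=='top':a=cv2.resize(p[180:310,150:300],None,fx=2.6,fy=2.6,interpolation=2)
    else:b=cv2.resize(p[200:360,180:320],(a.shape[0]*140//160,a.shape[0]),interpolation=2)
o=np.hstack([a,b]);print(o.shape,a.shape);cv2.imwrite('pics/c2.png',o[:,:,::-1])"
```

```text
t 6.1 tcp [0.5631 0.208  0.2237] yaw_y 82.96 zax [ 0.    -0.001 -1.   ] F [-0.86 -0.68 -1.42] open 0.164 ff 60.0 q [ 0.02  0.79 -0.83  1.64  0.66  1.02  0.42]
(338, 685, 3) (338, 390, 3)
```

View pics/c2.png

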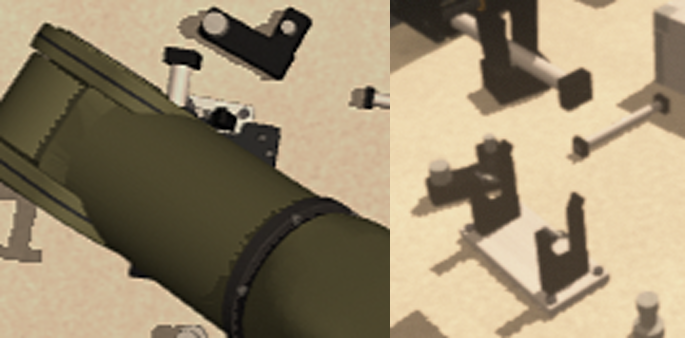

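```bash
python3 -c "
from h import *
a=np.radians(82.96-90);e=np.array([np.cos(a),np.sin(a),0]);c=np.array([.5631,.208,.2327])
for s in(-1,1):
    X=c+e*(s*.084-.0019);print(s,X.round(4),'side',proj('side',X).round(1),'top',proj('top',X+[0,0,.013]).round(1))
p=np.load('pics/top1.npz')['p'];g=p.max(2)
m=np.zeros((480,640),np.uint8);m[195:210,205:235]=g[195:210,205:235]<60
n,l,s,cc=cv2.connectedComponentsWithStats(m);print('top far',s[1:],cc[1:])
p=np.load('pics/side1.npz')['p'];g=p.max(2)
m[:]=0;m[228:255,255:285]=g[228:255,255:285]<75
n,l,s,cc=cv2.connectedComponentsWithStats(m);print('side near',s[1:],cc[1:])
"
```

```text
-1 [0.4778 0.2185 0.2327] side [267.2 241. ] top [205.  284.8]
1 [0.6446 0.1979 0.2327] side [210.2 206.7] top [218.5 202. ]
top far [[229 195   6   3  12]
 [213 198  15   9  82]] [[232.16666667 195.66666667]
 [220.         201.82926829]]
side near [[260 233  15  18 197]] [[267.25888325 241.64974619]]
```

Call:
step_arm(
  increments=[
    [[0.1, 0.15, 0], [0, 0, -1.9]],
    [[0, 0, -1], [0, 0, 0]],
    [[0, 0, -1.5], [0, 0, 0]],
    [[0, 0, -2], [0, 0, 0]],
    [[0, 0, -2], [0, 0, 0]],
    [[0, 0, -2], [0, 0, 0]],
    [[0, 0, -1.4], [0, 0, 0]],
    [[0, 0, -1], [0, 0, 0]],
    [[0, 0, -0.5], [0, 0, 0]],
    [[0, 0, 0], [0, 0, 0]],
  ],
)

```text
clock: 7.2
tool_pos: [0.5636, 0.2109, 0.1092]
eef_rot: [0.077, 0.997, -0.0, -0.0]
contact_force: [0.7, -0.1, -0.6]
opening: 0.166
finger_force: 60.0
```

```bash
python3 -c "
from h import *
st()
p,d=r.snapshot('side');np.savez('pics/side2.npz',p=p,d=d)
o=cv2.resize(p[230:360,190:330],None,fx=4,fy=4,interpolation=2);cv2.imwrite('pics/c3.png',o[:,:,::-1])"
```

```text
t 7.2 tcp [0.5636 0.2109 0.1092] yaw_y 81.19 zax [-0.001 -0.    -1.   ] F [ 0.74 -0.08 -0.58] open 0.166 ff 60.0 q [-0.05  0.92 -0.72  1.73  0.81  0.81  0.26]
```

View pics/c3.png

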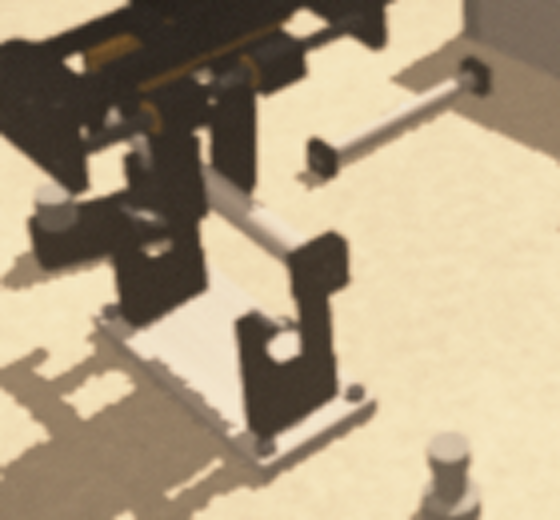

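The crop shows the near collar at (320,262), just above the near fork, with its slot at (283,345) and the rod level. I'll check the predicted slot position against the picture.

```bash
python3 -c "
from h import *
a=np.radians(-8.9);e=np.array([np.cos(a),np.sin(a),0]);n=np.array([-e[1],e[0],0]);c=np.array([.563,.2095,0])
f=lambda x,y,z:((proj('side',c+e*x+n*y+[0,0,z])-[190,230])*4).round(0)
for nm,q in dict(floorL=(-.062,.010,.038),floorR=(-.062,-.010,.038),seat=(-.062,0,.046),hinge=(-.062,.014,.074),posttop=(-.062,.014,.079),cheektop=(-.062,-.0165,.1),baseL=(-.075,.035,.012),baseR=(-.075,-.035,.012)).items(): print(nm,f(*q))
"
```

```text
floorL [282. 381.]
floorR [315. 361.]
seat [297. 358.]
hinge [269. 327.]
posttop [268. 319.]
cheektop [318. 254.]
baseL [260. 461.]
baseR [376. 391.]
```

The predicted base corners and post top match the picture to about 1 px, so the rack pose holds. I'll shift -1.5 mm in y and push down, watching the force.

Call:
step_arm(
  increments=[
    [[0, -0.15, 0], [0, 0, 0]],
    [[0, 0, -0.5], [0, 0, 0]],
    [[0, 0, -0.5], [0, 0, 0]],
    [[0, 0, -0.5], [0, 0, 0]],
    [[0, 0, -0.5], [0, 0, 0]],
    [[0, 0, -0.5], [0, 0, 0]],
    [[0, 0, -0.5], [0, 0, 0]],
    [[0, 0, -0.5], [0, 0, 0]],
    [[0, 0, 0], [0, 0, 0]],
    [[0, 0, 0], [0, 0, 0]],
  ],
)

```text
clock: 8.25
tool_pos: [0.5638, 0.2094, 0.0746]
eef_rot: [0.077, 0.997, 0.0, -0.0]
contact_force: [-0.8, 0.4, -0.3]
opening: 0.167
finger_force: 60.0
```

Call:
step_arm(
  increments=[
    [[0, 0, -0.3], [0, 0, 0]],
    [[0, 0, -0.3], [0, 0, 0]],
    [[0, 0, -0.3], [0, 0, 0]],
    [[0, 0, -0.3], [0, 0, 0]],
    [[0, 0, -0.3], [0, 0, 0]],
    [[0, 0, 0], [0, 0, 0]],
    [[0, 0, 0], [0, 0, 0]],
    [[0, 0, 0], [0, 0, 0]],
    [[0, 0, 0], [0, 0, 0]],
    [[0, 0, 0], [0, 0, 0]],
  ],
)

```text
clock: 9.25
tool_pos: [0.5637, 0.2083, 0.0594]
eef_rot: [0.077, 0.997, -0.001, -0.0]
contact_force: [0.1, -4.7, -0.3]
opening: 0.163
finger_force: 60.0
```

```bash
python3 -c "
from h import *
st()"
```

```text
t 9.25 tcp [0.5637 0.2083 0.0594] yaw_y 81.14 zax [-0.001 -0.002 -1.   ] F [ 0.06 -4.73 -0.26] open 0.163 ff 60.0 q [-0.07  0.99 -0.66  1.75  0.88  0.73  0.21]
```

Call:
step_arm(
  increments=[
    [[0, 0, -0.25], [0, 0, 0]],
    [[0, 0, -0.25], [0, 0, 0]],
    [[0, 0, -0.25], [0, 0, 0]],
    [[0, 0, -0.25], [0, 0, 0]],
    [[0, 0, -0.25], [0, 0, 0]],
    [[0, 0, -0.25], [0, 0, 0]],
    [[0, 0, 0], [0, 0, 0]],
    [[0, 0, 0], [0, 0, 0]],
    [[0, 0, 0], [0, 0, 0]],
    [[0, 0, 0], [0, 0, 0]],
  ],
)

```text
clock: 10.25
tool_pos: [0.5633, 0.2083, 0.0441]
eef_rot: [0.077, 0.997, -0.001, -0.001]
contact_force: [-1.3, -5.3, -5.3]
opening: 0.163
finger_force: 60.0
```

Call:
step_arm(
  increments=[
    [[0, 0, -0.2], [0, 0, 0]],
    [[0, 0, -0.2], [0, 0, 0]],
    [[0, 0, -0.2], [0, 0, 0]],
    [[0, 0, -0.1], [0, 0, 0]],
    [[0, 0, 0], [0, 0, 0]],
    [[0, 0, 0], [0, 0, 0]],
    [[0, 0, 0], [0, 0, 0]],
    [[0, 0, 0], [0, 0, 0]],
    [[0, 0, 0], [0, 0, 0]],
    [[0, 0, 0], [0, 0, 0]],
  ],
)

```text
clock: 11.25
tool_pos: [0.564, 0.21, 0.038]
eef_rot: [0.077, 0.997, 0.001, 0.0]
contact_force: [0.6, 1.1, 1.7]
opening: 0.159
finger_force: 60.0
```

```bash
python3 -c "
from h import *
st()
p,d=r.snapshot('side');np.savez('pics/side3.npz',p=p,d=d)
o=cv2.resize(p[250:360,190:330],None,fx=5,fy=5,interpolation=2);cv2.imwrite('pics/c4.png',o[:,:,::-1])"
```

```text
t 11.25 tcp [0.564 0.21  0.038] yaw_y 81.19 zax [ 0.001  0.001 -1.   ] F [0.61 1.15 1.66] open 0.159 ff 60.0 q [-0.08  1.02 -0.64  1.75  0.91  0.7   0.18]
```

View pics/c4.png

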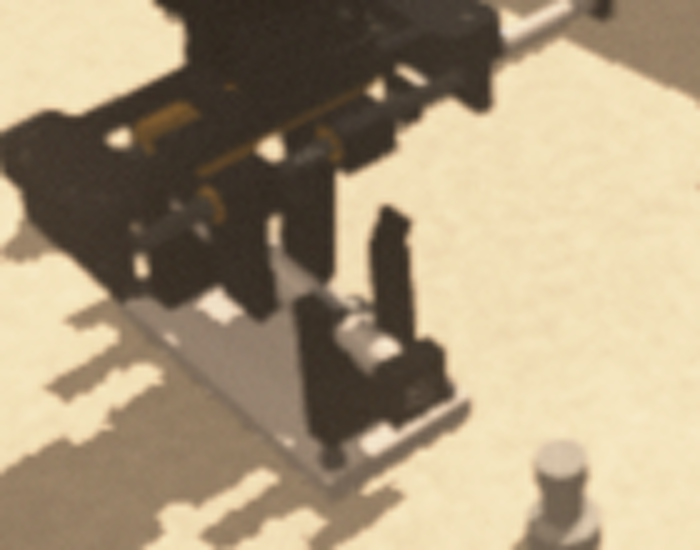

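The picture shows the rod low in the near fork, with its collar at (415,380), and the sideways jaw force is gone. I'll press a little more to find the floor.

Call:
step_arm(
  increments=[
    [[0, 0, -0.1], [0, 0, 0]],
    [[0, 0, -0.1], [0, 0, 0]],
    [[0, 0, 0], [0, 0, 0]],
    [[0, 0, 0], [0, 0, 0]],
    [[0, 0, 0], [0, 0, 0]],
    [[0, 0, 0], [0, 0, 0]],
    [[0, 0, 0], [0, 0, 0]],
    [[0, 0, 0], [0, 0, 0]],
    [[0, 0, 0], [0, 0, 0]],
    [[0, 0, 0], [0, 0, 0]],
  ],
)

```text
clock: 12.3
tool_pos: [0.5641, 0.21, 0.0378]
eef_rot: [0.077, 0.997, 0.0, 0.001]
contact_force: [-2.9, -1.5, 14.9]
opening: 0.161
finger_force: 60.0
```

Floor reached (15 N, no further descent). Ease off, open, and rise.

Call:
step_arm(
  increments=[
    [[0, 0, 0.1], [0, 0, 0]],
    [[0, 0, 0], [0, 0, 0]],
    [[0, 0, 0], [0, 0, 0]],
    [[0, 0, 0], [0, 0, 0]],
    [[0, 0, 0], [0, 0, 0]],
    [[0, 0, 0], [0, 0, 0]],
    [[0, 0, 0], [0, 0, 0]],
    [[0, 0, 0], [0, 0, 0]],
    [[0, 0, 0], [0, 0, 0]],
    [[0, 0, 0], [0, 0, 0]],
  ],
  fingers=0.5,
)

```text
clock: 13.3
tool_pos: [0.5638, 0.2094, 0.0367]
eef_rot: [0.077, 0.997, 0.0, 0.0]
contact_force: [0.4, -0.1, -0.7]
opening: 0.504
finger_force: 0.0
```

Call:
step_arm(
  increments=[
    [[0, 0, 0.5], [0, 0, 0]],
    [[0, 0, 1], [0, 0, 0]],
    [[0, 0, 2], [0, 0, 0]],
    [[0, 0, 3], [0, 0, 0]],
    [[0, 0, 3], [0, 0, 0]],
    [[0, 0, 3], [0, 0, 0]],
    [[0, 0, 3], [0, 0, 0]],
    [[0, 0, 2.5], [0, 0, 0]],
    [[0, -3, 0], [0, 0, -6]],
    [[0, -3, 0], [0, 0, -6]],
  ],
)

```text
clock: 14.3
tool_pos: [0.564, 0.1502, 0.2188]
eef_rot: [0.182, 0.983, 0.001, 0.001]
contact_force: [-0.3, -1.0, 0.1]
opening: 0.501
finger_force: 0.0
```

Call:
step_arm(
  increments=[
    [[-1.2, -4, 0], [0, 0, -8]],
    [[-1.2, -4, 0], [0, 0, -8]],
    [[-1.2, -4, 0], [0, 0, -8]],
    [[-1.2, -4, 0], [0, 0, -8]],
    [[-1.2, -4, 0], [0, 0, -8]],
    [[-1.2, -4, 0], [0, 0, -8]],
    [[-1.2, -4, 0], [0, 0, -8]],
    [[-1.2, -4, 0], [0, 0, -8]],
    [[-1.2, -3, 0], [0, 0, -6.6]],
    [[-1.2, -3, 0], [0, 0, 0]],
  ],
  fingers=0.32,
)

```text
clock: 15.3
tool_pos: [0.4434, -0.2318, 0.2177]
eef_rot: [0.717, 0.697, 0.0, 0.001]
contact_force: [0.2, 0.3, 0.1]
opening: 0.318
finger_force: 0.0
```

```bash
python3 -c "
from h import *
st()
for n in('top','side'):
    p,d=r.snapshot(n);np.savez(f'pics/{n}4.npz',p=p,d=d)
    if n=='top':a=cv2.resize(p[200:300,190:270],(400,500),interpolation=2);t=p
    else:b=cv2.resize(p[260:360,200:280],(400,500),interpolation=2)
cv2.imwrite('pics/c5.png',np.hstack([a,b])[:,:,::-1])
cv2.imwrite('pics/t4.png',t[:,:,::-1])
g=t.max(2)
"
```

```text
t 15.3 tcp [ 0.4434 -0.2318  0.2177] yaw_y -1.57 zax [ 0.001 -0.001 -1.   ] F [0.19 0.28 0.09] open 0.318 ff 0.0 q [ 0.7   0.59 -0.49  1.95  0.42  0.7  -0.07]
```

View pics/c5.png

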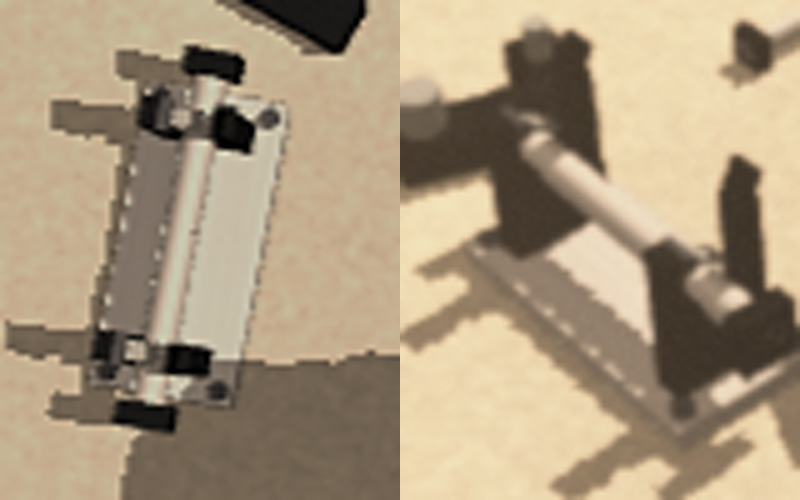

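```bash
python3 -c "
from h import *
np.set_printoptions(precision=4,suppress=True)
a=np.radians(-8.9);e=np.array([np.cos(a),np.sin(a),0]);n=np.array([-e[1],e[0],0]);c=np.array([.563,.2095,0])
z=np.load('pics/top4.npz');X=cloud('top',z['d']);z0=np.load('pics/top0.npz');X0=cloud('top',z0['d'])
L=np.stack([(X-c)@e,(X-c)@n,X[...,2]],-1)
for lo,hi in((-.09,-.076),(-.045,-.015),(-.015,.015),(.015,.045),(.076,.092)):
    m=(L[...,0]>lo)&(L[...,0]<hi)&(abs(L[...,1])<.02)&(L[...,2]>.035)&(L[...,2]<.12)
    q=L[m];print(lo,len(q),'y',np.median(q[:,1]).round(4),'ztop',np.percentile(q[:,2],[50,90]).round(4))
L0=np.stack([(X0-c)@e,(X0-c)@n,X0[...,2]],-1)
for x in(-.055,.055):
  for l in(L0,L):
    m=(abs(l[...,0]-x)<.006)&(l[...,1]>0)&(l[...,1]<.01)&(l[...,2]<.12)
    print('jaw',x,np.median(l[m][:,2]).round(4),len(l[m]))
"
```

```text
-0.09 68 y -0.0018 ztop [0.0583 0.0618]
-0.045 90 y -0.0006 ztop [0.0529 0.0567]
-0.015 87 y -0.0004 ztop [0.0524 0.0559]
0.015 87 y -0.0011 ztop [0.0521 0.056 ]
0.076 74 y -0.0014 ztop [0.0592 0.0622]
jaw -0.055 0.0698 25
jaw -0.055 0.0701 24
jaw 0.055 0.0667 29
jaw 0.055 0.0711 25
```

The rod is home: axis about 46 mm up, level, and both jaws back at their closed height. Next is the handle.

Call:
step_arm(
  increments=[
    [[-0.3, 0, -1], [0, 0, 0]],
    [[0, 0, -2], [0, 0, 0]],
    [[0, 0, -2.5], [0, 0, 0]],
    [[0, 0, -2.5], [0, 0, 0]],
    [[0, 0, -2], [0, 0, 0]],
    [[0, 0, -1.5], [0, 0, 0]],
    [[0, 0, -1.2], [0, 0, 0]],
    [[0, 0, -1], [0, 0, 0]],
    [[0, 0, -0.8], [0, 0, 0]],
    [[0, 0, -0.3], [0, 0, 0]],
  ],
)

```text
clock: 16.4
tool_pos: [0.4409, -0.2298, 0.0681]
eef_rot: [0.715, 0.699, 0.0, -0.0]
contact_force: [-0.4, -0.4, -1.0]
opening: 0.316
finger_force: 0.0
```

Call:
step_arm(
  increments=[
    [[0, 0, 0], [0, 0, 0]],
    [[0, 0, 0], [0, 0, 0]],
    [[0, 0, 0], [0, 0, 0]],
    [[0, 0, 0], [0, 0, 0]],
    [[0, 0, 0], [0, 0, 0]],
    [[0, 0, 0], [0, 0, 0]],
    [[0, 0, 0], [0, 0, 0]],
    [[0, 0, 0], [0, 0, 0]],
    [[0, 0, 0], [0, 0, 0]],
    [[0, 0, 0], [0, 0, 0]],
  ],
  fingers=0,
  grip_force=30,
)

```text
clock: 17.4
tool_pos: [0.44, -0.2307, 0.0689]
eef_rot: [0.716, 0.698, -0.001, -0.0]
contact_force: [-4.1, 1.4, 4.5]
opening: 0.119
finger_force: 29.3
```

```bash
python3 -c "
from h import *
st()
h0=np.array([.669-.2300,.087])
P=lambda d:np.array([.669-.2303*np.cos(np.radians(2.99+d)),.075+.2303*np.sin(np.radians(2.99+d))])
D=np.arange(0,61,3)
Q=np.array([P(d) for d in D]);print((np.diff(Q,axis=0)*100).round(2).tolist(),Q[0],Q[-1])"
```

```text
t 17.4 tcp [ 0.44   -0.2307  0.0689] yaw_y -1.44 zax [-0.001 -0.    -1.   ] F [-4.11  1.35  4.52] open 0.119 ff 29.3 q [ 0.54  0.83 -0.25  2.07  0.64  0.32 -0.27]
[[0.09, 1.2], [0.16, 1.2], [0.22, 1.19], [0.28, 1.17], [0.34, 1.16], [0.4, 1.14], [0.46, 1.11], [0.52, 1.09], [0.58, 1.06], [0.63, 1.03], [0.68, 0.99], [0.73, 0.96], [0.78, 0.92], [0.83, 0.87], [0.87, 0.83], [0.92, 0.78], [0.96, 0.73], [0.99, 0.68], [1.03, 0.63], [1.06, 0.58]] [0.43901352 0.08701283] [0.56441018 0.28018055]
```

Call:
step_arm(
  increments=[
    [[0.09, 0, 1.2], [0, 0, 0]],
    [[0.16, 0, 1.2], [0, 0, 0]],
    [[0.22, 0, 1.19], [0, 0, 0]],
    [[0.28, -0.01, 1.17], [0, 0, 0]],
    [[0.34, -0.01, 1.16], [0, 0, 0]],
    [[0.4, -0.01, 1.14], [0, 0, 0]],
    [[0.46, -0.01, 1.11], [0, 0, 0]],
    [[0.52, -0.01, 1.09], [0, 0, 0]],
    [[0.58, -0.01, 1.06], [0, 0, 0]],
    [[0.63, -0.02, 1.03], [0, 0, 0]],
  ],
)

```text
clock: 18.4
tool_pos: [0.4784, -0.2316, 0.1824]
eef_rot: [0.716, 0.698, 0.0, 0.0]
contact_force: [2.2, -0.7, -5.5]
opening: 0.118
finger_force: 30.0
```

Call:
step_arm(
  increments=[
    [[0.68, -0.02, 0.99], [0, 0, 0]],
    [[0.73, -0.02, 0.96], [0, 0, 0]],
    [[0.78, -0.02, 0.92], [0, 0, 0]],
    [[0.83, -0.02, 0.87], [0, 0, 0]],
    [[0.87, -0.02, 0.83], [0, 0, 0]],
    [[0.92, -0.02, 0.78], [0, 0, 0]],
    [[0.96, -0.02, 0.73], [0, 0, 0]],
    [[0.99, -0.02, 0.68], [0, 0, 0]],
    [[1.03, -0.02, 0.63], [0, 0, 0]],
    [[1.06, -0.03, 0.58], [0, 0, 0]],
  ],
)

```text
clock: 19.4
tool_pos: [0.5683, -0.2339, 0.2586]
eef_rot: [0.716, 0.698, 0.001, 0.0]
contact_force: [9.4, -2.1, -22.6]
opening: 0.109
finger_force: 31.4
```

Call:
step_arm(
  increments=[
    [[0, 0, 0], [0, 0, 0]],
    [[0, 0, 0], [0, 0, 0]],
    [[0, 0, 0], [0, 0, 0]],
    [[0, 0, 0], [0, 0, 0]],
    [[0, 0, 0], [0, 0, 0]],
    [[0, 0, 0], [0, 0, 0]],
    [[0, 0, 0], [0, 0, 0]],
    [[0, 0, 0], [0, 0, 0]],
    [[0, 0, 0], [0, 0, 0]],
    [[0, 0, 0], [0, 0, 0]],
  ],
)

```text
clock: 20.4
tool_pos: [0.5677, -0.2339, 0.2585]
eef_rot: [0.716, 0.698, 0.001, 0.0]
contact_force: [10.8, -1.7, -22.7]
opening: 0.103
finger_force: 31.4
```

```bash
python3 -c "
from h import *
s=st();print('lid deg from TCP z',np.degrees(np.arcsin((s['tool_pos'][2]+.0185-.075)/.2303))-2.99,'from x',np.degrees(np.arccos((.670-s['tool_pos'][0])/.2303))-2.99)
p,d=r.snapshot('side');t,d2=r.snapshot('top');np.savez('pics/f.npz',p=p,d=d,t=t,d2=d2)
cv2.imwrite('pics/c6.png',np.hstack([cv2.resize(p[80:330,180:460],(400,357)),cv2.resize(t[150:330,190:490],(400,240)).copy() if 0 else cv2.copyMakeBorder(cv2.resize(t[150:330,190:490],(400,240)),0,117,0,0,0)])[:,:,::-1])
# lid plane angle from side/top depth: points of lid
X=np.concatenate([cloud('side',d).reshape(-1,3),cloud('top',d2).reshape(-1,3)])
e=np.array([.9997,-.0253]);n=np.array([.0253,.9997]);q=X[:,:2]-[.669,-.2384]
a=q@e;b=q@n;z=X[:,2]-.075
k=(abs(b)<.13)&(abs(b)>.07)&(z>.05)&(z<.20)&(a<.03)&(a>-.15)
g=np.degrees(np.arctan2(z[k],-a[k]));print(k.sum(),np.percentile(g,[10,25,50,75,90]))
"
```

```text
t 20.4 tcp [ 0.5677 -0.2339  0.2585] yaw_y -1.4 zax [ 0.002  0.001 -1.   ] F [ 10.78  -1.66 -22.72] open 0.103 ff 31.4 q [ 0.6   0.69 -0.51  1.57  0.38  0.98 -0.05]
lid deg from TCP z 58.28755302716641 from x 60.64694928878751
1835 [61.58846054 64.22185714 67.64580142 71.25970189 77.17212139]
```

View pics/c6.png

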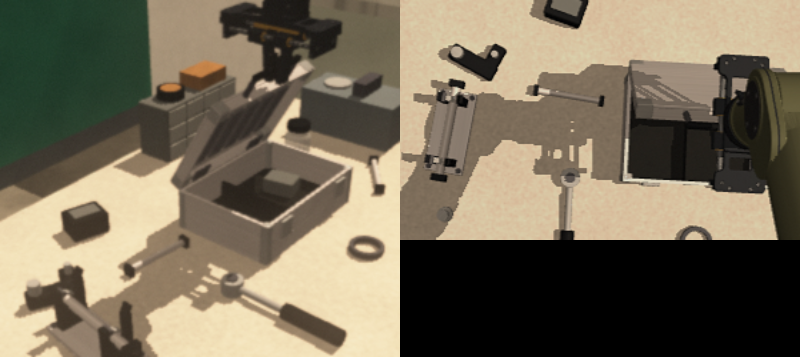

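The picture shows the lid open with the fingers on the bar. The rod is still in the clip (lower left) and nothing else has moved. The arm is pulling about 25 N along the lid, so I'll ease it a few mm toward the hinge.

Call:
step_arm(
  increments=[
    [[0.04, 0, -0.08], [0, 0, 0]],
    [[0.04, 0, -0.08], [0, 0, 0]],
    [[0.04, 0, -0.08], [0, 0, 0]],
    [[0.04, 0, -0.08], [0, 0, 0]],
    [[0, 0, 0], [0, 0, 0]],
    [[0, 0, 0], [0, 0, 0]],
    [[0, 0, 0], [0, 0, 0]],
    [[0, 0, 0], [0, 0, 0]],
    [[0, 0, 0], [0, 0, 0]],
    [[0, 0, 0], [0, 0, 0]],
  ],
)

```text
clock: 21.5
tool_pos: [0.5679, -0.2339, 0.2584]
eef_rot: [0.716, 0.698, 0.0, 0.0]
contact_force: [4.8, -2.0, -13.0]
opening: 0.104
finger_force: 30.7
```

```bash
python3 -c "
from h import *
s=st();x,z=s['tool_pos'][[0,2]];print('lid deg',np.degrees(np.arctan2(z+.018-.075,.669-x))-2.99)
d=np.load('pics/f.npz');np.set_printoptions(precision=3,suppress=True)
X=np.concatenate([cloud('side',d['d']).reshape(-1,3),cloud('top',d['d2']).reshape(-1,3)])
e=np.array([.9997,-.0253]);n=np.array([.0253,.9997]);q=X[:,:2]-[.669,-.2384];a=q@e;b=q@n;z=X[:,2]-.075
for lo,hi in((.122,.134),(-.134,-.122),(-.1,.1)):
  k=(b>lo)&(b<hi)&(z>.03)&(z<.17)&(a<.06)&(a>-.16)
  for z0 in(.03,.07,.11,.15):
    m=k&(z>z0)&(z<z0+.02)
    if m.sum()>3: print(lo,z0,m.sum(),np.percentile(a[m],[2,20,50,80,98]), 'rim deg',np.degrees(np.arctan2(np.median(z[m]),-np.percentile(a[m],10))).round(1))
"
```

```text
t 21.5 tcp [ 0.5679 -0.2339  0.2584] yaw_y -1.44 zax [ 0.001 -0.    -1.   ] F [  4.82  -1.98 -13.  ] open 0.104 ff 30.7 q [ 0.6   0.69 -0.51  1.57  0.38  0.99 -0.05]
lid deg 60.36222751788626
0.122 0.03 50 [-0.026 -0.019 -0.006  0.006  0.01 ] rim deg 60.0
0.122 0.07 54 [-0.048 -0.039 -0.024 -0.017 -0.011] rim deg 62.2
0.122 0.11 62 [-0.072 -0.063 -0.048 -0.039 -0.034] rim deg 60.6
0.122 0.15 96 [-0.092 -0.09  -0.086 -0.063 -0.057] rim deg 60.7
-0.134 0.03 48 [-0.026 -0.021 -0.013 -0.005  0.001] rim deg 58.9
-0.134 0.07 48 [-0.048 -0.043 -0.037 -0.028 -0.022] rim deg 60.1
-0.134 0.11 60 [-0.072 -0.065 -0.058 -0.051 -0.044] rim deg 60.5
-0.134 0.15 20 [-0.093 -0.091 -0.088 -0.085 -0.082] rim deg 60.8
-0.1 0.03 327 [-0.015 -0.01   0.001  0.007  0.012] rim deg 72.7
-0.1 0.07 427 [-0.037 -0.032 -0.021 -0.015 -0.011] rim deg 66.5
-0.1 0.11 437 [-0.06  -0.056 -0.048 -0.038 -0.033] rim deg 64.3
-0.1 0.15 609 [-0.093 -0.091 -0.086 -0.063 -0.056] rim deg 60.9
```

Both the rim and the TCP geometry give a lid angle of about 60.4°, and it is still. Handing in.

```bash
python3 -c "
from h import *
s=st();print(s['qd'].round(4));print(r.finish_job())"
```

```text
t 21.5 tcp [ 0.5679 -0.2339  0.2584] yaw_y -1.44 zax [ 0.001 -0.    -1.   ] F [  4.82  -1.98 -13.  ] open 0.104 ff 30.7 q [ 0.6   0.69 -0.51  1.57  0.38  0.99 -0.05]
[-0.0006  0.0012  0.0001 -0.0015 -0.0013  0.0004  0.0013]
the job is handed in; nothing more can be done
None
```

The job is handed in at 21.5 s: the rod measured fully home in both forks with both jaws closed over it, and the gripper is holding the lid steady at about 60°; the hand-in gave no verdict.

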